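# Tip the key-fob balls from the jug into the green tray

## Task

Pick up the blue jug and, while it is still upright, turn it so that its spout faces the green tray. Then tip all three wooden key-fob balls out over the spout into the green tray, and stand the jug back upright on the bench top, clear of the tray. Leave the things on the pine shelf, the screwdriver and everything else where they are.

Things in the scene. Friction and masses are not known exactly. Their poses are not given: they have to be found in the camera images.
- jug: Blue enamelled open jug, about 0.18 kg empty, loose, standing on the bench. Conical: outer radius 43 mm at the foot, 72 mm at the rim, 95 mm high, wall 4 mm, floor 5 mm. Origin: centre of its underside; +z up its axis, +x from the axis towards the spout, so the black handle lies towards -x.
- spout (a point): Tip of the jug's spout, an upturned 45-degree open trough 72 mm wide inside, in the jug's frame at x = 98, y = 0, z = 118 mm. Axes as the jug's. Pouring over it means turning the jug about its own +y; the balls have all rolled out by a tilt of 85 to 95 degrees.
- handle (a point): Middle of the upright bar of the jug's black handle, in the jug's frame at x = -102, y = 0, z = 60 mm. The bar is 14 mm thick along the jug's y (pinch it across this), 18 mm along x and runs from z = 17 to 93 mm; arms 14 mm thick join it to the jug at z = 24 and z = 86 mm. 21 mm is free between bar and rim, more lower down. Axes as the jug's.
- ball0: Turned wooden key-fob ball, 32 mm in diameter, 14 g, with a small flat brass cap; starts inside the jug on its floor. Origin at its centre.
- ball1: Second such ball. Origin at its centre.
- ball2: Third such ball. Origin at its centre.
- tray: Green open-topped tray fixed to the bench, outer size 170 (its x) by 190 (its y) by 55 mm high, wall 6 mm. Origin: centre of its underside. It may be on the robot's left or right, the jug on the other side.
- canister: Bystander: screw-top glass canister of brass key blanks, 90 mm in diameter, 142 mm high, on the 30 mm thick pine shelf along the bench's far edge (x 0.73 to 0.84 m, y -0.37 to 0.37 m). Origin: centre of underside.
- padlock: Bystander: grey padlock standing on the pine shelf, 66 mm wide, 102 mm high with its shackle. Origin: centre of underside.
- camlock: Bystander: chrome cabinet cam lock with its key in it, lying on the pine shelf, about 80 mm long, 45 mm high. Origin: underside, middle of its barrel.
- pliers: Bystander: red-handled pliers, 170 mm long, lying flat on the pine shelf. Origin: underside, near the pivot.
- driver: Bystander: screwdriver, 190 mm long, lying along its x on the bench at the robot's right. Origin: underside, on its shaft line.
- blanktray: Bystander: yellow tray of brass key blanks, 150 by 110 by 35 mm, fixed to the bench at the robot's left. Origin: centre of underside. Not the tray to fill.

How it is judged:
On the way, in this order (a step that is already met when the one before it is completed fails the run):
1. the jug is held clear of the bench (underside above 20 mm), within 20 degrees of upright, its spout facing the green tray (tray centre ahead of the spout side, within 60 mm of the spout's line) (height (world z) of jug above 0.02 m and angle between jug's own z axis and vertical below 0.35 rad and x of tray in the frame of jug above 0.04 m and y of tray in the frame of jug between -0.06 and 0.06 m), for 0.2 s.
2. the jug is tipped by more than 60 degrees with the spout over the tray (within 110 mm of its centre) (angle between jug's own z axis and vertical above 1.05 rad and horizontal distance between spout and tray below 0.11 m), for 0.1 s.
At the end, for the whole second after the job is handed in: All three balls lie inside the green tray (centres within its walls, less than 50 mm above its underside); the jug stands upright (within 0.1 rad) and at rest on the bench top, underside within 10 mm of it, its centre more than 100 mm from the tray's (x of ball0 in the frame of tray between -0.085 and 0.085 m and y of ball0 in the frame of tray between -0.095 and 0.095 m and z of each of ball0, ball1, ball2 in the frame of tray below 0.05 m and x of ball1 in the frame of tray between -0.085 and 0.085 m and y of ball1 in the frame of tray between -0.095 and 0.095 m and x of ball2 in the frame of tray between -0.085 and 0.085 m and y of ball2 in the frame of tray between -0.095 and 0.095 m and angle between jug's own z axis and vertical below 0.1 rad and height (world z) of jug below 0.01 m and horizontal distance between jug and tray above 0.1 m and linear speed of jug below 0.03 m/s); the robot touches nothing.
It fails at once if the jug is tipped past 40 degrees while its spout does not face the tray (tray centre more than 80 mm off the spout's line, or behind the jug) (angle between jug's own z axis and vertical above 0.7 rad and (y of tray in the frame of jug above 0.08 m or y of tray in the frame of jug below -0.08 m or x of tray in the frame of jug below 0 m)).
It fails at once if a bystander is moved by more than 30 mm (distance of any of canister, padlock, camlock, pliers, driver from where it was at the start of the episode above 0.03 m).
It also fails if it takes over 59 s, if anything falls off the work surface, if the arm or the gripper's body presses on something with over 40 N, if the wrist force passes 120 N, or if a joint passes its speed limit or range.

## Robot

A 6-joint arm with a two-finger parallel gripper is mounted at the origin on the work surface. World frame = base frame: x ahead of the robot, y to its left, z up, the work surface at z = 0. Lengths are in m, angles in rad, forces in N, time in s.
With the tool pointing down it reaches from about 0.375 to 0.925 m from the base axis. Payload 5.7 kg.
Tool frame: the origin (TCP) lies on the mounting face of the last link; the fingertips stand 173 mm ahead of it and the grasp point (between the pads) lies 155 mm ahead of it; z points along the fingers, y is the line along which they close (so a half turn about z gives the same grasp; the last joint's range is limited). The gripper opens to 85 mm and grips with 20 to 120 N. Pads are 22 mm wide; open, the fingers measure 114 mm over their backs; the gripper's body (76 mm by 85 mm) begins 54 mm behind the grasp point. The pads swing forward as they close: fully open they stand 13 mm farther back than shut.
Start: joints at [1.164, 0.359, 1.51, -0, 1.272, -0.115], TCP at [0.173, 0.575, 0.405] pointing down, gripper open.
Joint ranges: [-2.97, 2.97], [-1.01, 2.36], [0.21, 2.38], [-0.96, 4.11], [0.2, 2.71], [-2.98, 2.98]. Speed limits (rad/s): [2.39, 2.39, 3.14, 3.14, 3.14, 3.14].

## Interface

Orientations are given as a unit quaternion [w, x, y, z].
In Python, from cell import telemetry, optics, sign_off gives the robot as it stands.
- The arm moves only by the tool arm_command, never from a script. Its argument "motion" is a list of rows, each a list of 3 entries, a list of its own where there are three numbers: the shift along the tool's x, y, z in units of 0.2 m (1.0 is 0.2 m), then the turn, a rotation vector about the tool's x, y, z in units of 180 degrees (1.0 is 180 degrees), then the finger opening in mm, from 0 to 85.4. A call has 1 to 10 rows; each row is the pose to reach, as a shift and turn from the pose commanded when the call began, along the tool's axes at that moment, turning the shorter way round; what a row does not reach only later rows make up. A row lasts 1/12 s, in which the tool goes at most 41.7 mm and 7.16 degrees, less where a joint would pass 70% of its speed; a pose out of reach is approached as far as the arm can. A call with a number of a shift or a turn outside -1 to 1 is refused whole. A call with a gripper value outside its range is refused whole. The fingers move at their own pace and stop on an object; "grip_force" is the grip in N (left out, the last holds). Time passes only in rows, so rows that repeat a pose let the fingers close. It gives the time, the measured TCP pose, the force, the opening and the grip force at its end, in the units of the state.
- telemetry.read_state(): the state, without advancing time (a new reading comes with each control period).
- optics.capture(name): name is "scene" or "top" or "wrist"; returns a dict with "color" (384x512x3 uint8, red, green, blue), "intrinsics" (3x3 intrinsics, pixels), "k1" (the pictures are not rectified: a ray, as slopes to the right and down, at radius r is drawn at 1 + k1 r^2 times it, then the intrinsics apply), "world_from_camera" (4x4, takes a point from camera to world coordinates); the wrist camera has in their place "tool_from_camera" (4x4, takes a point from camera to tool coordinates, whose origin is the TCP and whose axes are the flange's). Camera axes: x right, y up, looking along -z (the intrinsics and any distortion apply to the point x, -y, -z); pixel columns grow to the right and rows downward; lengths in m; the calibration is good to about 2 mm. A picture is of the moment at which its call begins: read the wrist's pose just before it. There is no depth.
- sign_off(): hands the job in; it is judged then, once.
Trained networks look in a picture, given as the dict that the camera call returned (one of the last four; its "shot" number tells which), for a name from the list of things; names that differ only in an ending like _2 or _b are one class to them, and where a whole thing is asked for, a point or a joint stands for the part that bears it (a point fixed in the world has none). Each returns a list of dicts, best first, with "score" (0 to 1); they miss things now and then, are a little off and sometimes report something else, mostly with a low value. They report only what shows in the picture. A call takes as long as a camera call.
- optics.boxes_of(picture, label): "extent" ([left, top, right, bottom] in pixels, round what is visible of it).
The state is a dict: "clock": time; "qpos": joint angles; "joint_vel": joint speeds; "joint_efforts": joint torques, N m; "eef_pos": TCP position; "tool_rot": TCP orientation; "contact_force": force on the tool from outside, world axes, zero at the start; "torque": the same for the moment, N m; "opening": finger opening in m; "finger_force": force on a finger pad.
Only numpy, scipy, OpenCV 4.12 (cv2) and the standard library are available. Lean on these libraries where they do the work, as an engineer would, in place of code of your own. Each camera call takes 0.05 s, during which the arm holds its last target. There are 200 camera calls.

## Working session

There is one attempt and no reset: what is moved stays moved. The work goes in short steps, Python scripts to look and compute and a tool call to move; the robot and the scene stay as the last step left them, time stands still between calls to the robot, and variables do not carry over. Pictures are saved under pics/ and viewed, at most 10 in all, crops included, and the job is handed in when it is done.

Besides the shell and the picture viewer there is one more tool, called after "Emit:" as name(argument=value, ...), one argument or row to a line, values as JSON. arm_command: Moves the arm, as the interface text tells. Shifts and turns lie within -1 to 1; 1 stands for 0.2 m of shift or 180 degrees of turn. Its arguments: {"type":"object","properties":{"motion":{"type":"array"},"grip_force":{"type":"number"}},"required":["motion"]}

```bash
ls; mkdir -p pics; python3 - <<'E'
from cell import telemetry, optics
import cv2, numpy as np
s=telemetry.read_state(); print(s)
ims=[]
for n in ("scene","top"):
    c=optics.capture(n); print(n,c["intrinsics"].tolist(),c["k1"],np.round(c["world_from_camera"],4).tolist())
    cv2.imwrite(f"pics/{n}0.png",c["color"][:,:,::-1])
    for l in ("jug","spout","handle","tray","ball0","driver","blanktray"):
        print(l,[(np.round(b["extent"],1).tolist(),round(b["score"],2)) for b in optics.boxes_of(c,l)[:3]])
E
```

```text
pics
{'clock': 0.0, 'qpos': array([ 1.16390479e+00,  3.59505480e-01,  1.51144967e+00, -1.34577201e-05,
        1.27248604e+00, -1.15099901e-01]), 'joint_vel': array([ 0.00081458,  0.0005163 ,  0.00101135,  0.00051922, -0.00027097,
        0.00100651]), 'joint_efforts': array([-1.99699083e-03, -5.27602601e+01, -2.78629732e+01, -5.86318711e-04,
        1.30893764e-02, -1.94633753e-05]), 'eef_pos': array([0.17246508, 0.57429667, 0.40384644]), 'tool_rot': array([-2.32289411e-04,  1.45376765e-01,  9.89375936e-01, -8.94628877e-04]), 'contact_force': array([ 0.28729125, -0.66992727, -0.17770739]), 'torque': array([-0.02419517,  0.04304574, -0.0141294 ]), 'finger_force': 0.0, 'opening': 0.08508112775737539}
scene [[406.08504493964125, 0.0, 252.91541840884594], [0.0, 406.08504493964125, 196.6965683193159], [0.0, 0.0, 1.0]] -0.1308141484089218 [[0.6475, -0.5665, 0.5096, 1.2831], [0.762, 0.4746, -0.4406, -0.5786], [0.0077, 0.6736, 0.739, 1.0723], [0.0, 0.0, 0.0, 1.0]]
jug [([191.4, 189.5, 237.9, 239.4], 0.88)]
spout []
handle [([188.6, 192.1, 237.6, 241.3], 0.6)]
tray [([258.2, 149.7, 325.8, 20
[... 180 characters left out ...]
ktray [([301.7, 130.8, 348.3, 164.9], 0.81), ([226.0, 260.2, 271.9, 308.5], 0.68)]
top [[484.5978625483205, 0.0, 253.16126695876537], [0.0, 484.5978625483205, 195.89793880487895], [0.0, 0.0, 1.0]] 0.05387397709856213 [[-0.026, 0.9948, -0.0985, 0.4629], [-0.9996, -0.0271, -0.0104, -0.0095], [-0.0131, 0.0982, 0.9951, 1.5598], [0.0, 0.0, 0.0, 1.0]]
jug [([281.1, 169.1, 323.9, 241.1], 0.95)]
spout [([273.6, 172.4, 325.6, 240.0], 0.72)]
handle [([277.1, 169.7, 325.8, 240.5], 0.81)]
tray [([150.7, 177.5, 224.1, 237.8], 0.8)]
ball0 [([288.8, 207.2, 299.0, 213.1], 0.54), ([304.2, 206.9, 312.1, 213.8], 0.5)]
driver [([398.8, 224.6, 414.0, 256.9], 0.86)]
blanktray [([93.0, 199.9, 134.0, 249.1], 0.88)]
```

```bash
python3 - <<'E'
import cv2
a=cv2.imread("pics/top0.png")[150:270,80:430]
cv2.imwrite("pics/topc.png",cv2.resize(a,None,fx=2.28,fy=2.28,interpolation=cv2.INTER_CUBIC))
a=cv2.imread("pics/top0.png")[160:250,270:340]
cv2.imwrite("pics/jugc.png",cv2.resize(a,None,fx=6,fy=6,interpolation=cv2.INTER_CUBIC))
E
```

```text
(no output)
```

View pics/topc.png

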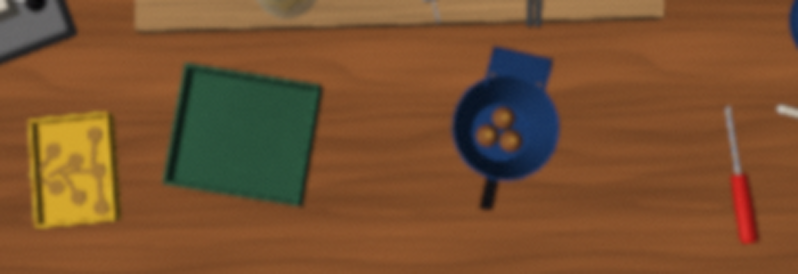

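View pics/jugc.png

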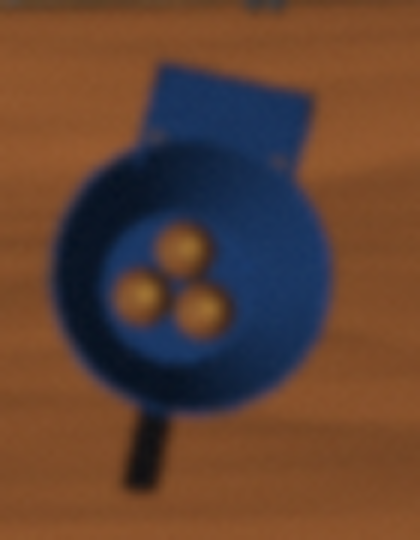

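View pics/scene0.png

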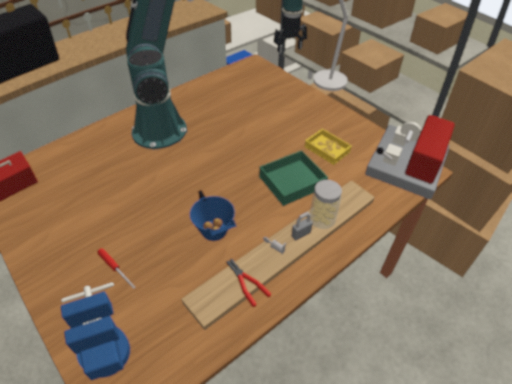

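The top view shows the jug around px (302,206). Its spout points at the shelf and its handle towards the robot. The tray is on the left around (187,207), and the three balls are in the jug. In the scene view the jug's pose agrees. Next I fit the poses from keypoints.

```bash
cat > h.py <<'E'
import numpy as np, cv2
from scipy.spatial.transform import Rotation as R
from scipy.optimize import least_squares
F=np.diag([1,-1,-1.])
K={"scene":(406.085,252.915,196.697,-0.13081,[[0.6475,-0.5665,0.5096,1.2831],[0.762,0.4746,-0.4406,-0.5786],[0.0077,0.6736,0.739,1.0723]]),
"top":(484.598,253.161,195.898,0.05387,[[-0.026,0.9948,-0.0985,0.4629],[-0.9996,-0.0271,-0.0104,-0.0095],[-0.0131,0.0982,0.9951,1.5598]])}
def proj(n,P):
    f,cx,cy,k,T=K[n]; T=np.array(T); p=(np.atleast_2d(P)-T[:,3])@T[:,:3]@F
    s=p[:,:2]/p[:,2:]; s=s*(1+k*(s**2).sum(1,keepdims=True)); return s*f+[cx,cy]
def pose(v,P): return R.from_euler('z',v[2]).apply(np.array(P))+[v[0],v[1],0]
def fit(n,P,px,v0): return least_squares(lambda v:(proj(n,pose(v,P))-px).ravel(),v0)
E
python3 - <<'E'
from h import *
J=[[0,0,.095],[.098,.038,.118],[.098,-.038,.118],[-.111,.007,.093],[-.111,-.007,.093]]
px=np.array([[192,275],[160,62],[316,97],[123,487],[156,491]])/6+[270,160]
r=fit("top",J,px,[.46,-.1,0]);print("jug",r.x,np.round(r.fun,1))
T=[[.085,.095,.055],[.085,-.095,.055],[-.085,-.095,.055],[-.085,.095,.055]]
px=np.array([[188,65],[322,87],[302,207],[165,183]])/2.28+[80,150]
r2=fit("top",T,px,[.46,.2,0]);print("tray",r2.x,np.round(r2.fun,1))
print("scene check",proj("scene",pose(r2.x,T)).round(),proj("scene",pose(r.x,J)).round())
d=r2.x[:2]-r.x[:2];print("dir",np.arctan2(d[1],d[0]),np.hypot(*d))
import numpy as np
from cell import telemetry; s=telemetry.read_state()
q=s["tool_rot"];print(R.from_quat(q[[1,2,3,0]]).as_matrix().round(3))
E
```

```text
jug [ 0.57425877 -0.14008638 -0.26158542] [-0.3 -0.2  0.6  0.1 -0.6  0.1  0.6 -0.2 -0.4  0.2]
tray [ 0.57567881  0.21295302 -0.1933556 ] [-0.3 -0.9  0.7 -0.6 -0.1  0.6 -0.3  0.9]
scene check [[326. 177.]
 [281. 196.]
 [256. 166.]
 [300. 149.]] [[211. 212.]
 [234. 226.]
 [210. 234.]
 [201. 189.]
 [197. 190.]]
dir 1.5667740285265415 0.3530422512444448
[[-0.958  0.288 -0.   ]
 [ 0.288  0.958 -0.   ]
 [-0.    -0.    -1.   ]]
```

```bash
cat >> h.py <<'E'
def state():
    from cell import telemetry; s=telemetry.read_state(); q=s["tool_rot"]
    with open("log.txt","a") as f: f.write(repr([list(s["qpos"]),list(s["eef_pos"]),list(q)])+"\n")
    return s,np.array(s["eef_pos"]),R.from_quat(np.array(q)[[1,2,3,0]])
# tool orientation for jug yaw, tilt th: z=sin*jx-cos*up, y=-jy
def tool(yaw,th):
    jx=np.array([np.cos(yaw),np.sin(yaw),0]);jy=np.array([-jx[1],jx[0],0])
    z=np.sin(th)*jx-np.cos(th)*np.array([0,0,1]);return R.from_matrix(np.c_[np.cross(-jy,z),-jy,z])
def cmd(p0,r0,p,r):
    return np.round(r0.inv().apply(np.array(p)-p0)/.2,3).tolist(),np.round((r0.inv()*r).as_rotvec()/np.pi,4).tolist()
E
python3 - <<'E'
from h import *
s,p,r=state()
print(cmd(p,r,[.40,.35,.40],r*R.from_euler('z',60,degrees=True)))
E
```

```text
([-1.412, -0.749, 0.023], [0.0, 0.0, 0.3333])
```

Emit:
arm_command(
  motion=[
    [[-0.9, -0.48, 0], [0, 0, 0.33], 85],
    [[-0.9, -0.48, 0], [0, 0, 0.33], 85],
    [[-0.9, -0.48, 0], [0, 0, 0.33], 85],
    [[-0.9, -0.48, 0], [0, 0, 0.33], 85],
    [[-0.9, -0.48, 0], [0, 0, 0.33], 85],
    [[-0.9, -0.48, 0], [0, 0, 0.33], 85],
    [[-0.9, -0.48, 0], [0, 0, 0.33], 85],
    [[-0.9, -0.48, 0], [0, 0, 0.33], 85],
    [[-0.9, -0.48, 0], [0, 0, 0.33], 85],
  ],
)

```text
clock: 1.55
eef_pos: [0.3178, 0.4305, 0.4048]
tool_rot: [0.0, 0.619, 0.785, 0.0]
contact_force: [-0.8, 0.0, 0.0]
opening: 0.0849
finger_force: 0.0
```

```bash
python3 - <<'E'
from h import *
s,p,r=state();print(s["clock"],p,s["qpos"].round(3))
print(cmd(p,r,[.46,.22,.40],tool(.8,.4)))
print(cmd(p,r,[.46,.22,.40],tool(.8,0)))
E
```

```text
1.55 [0.31782815 0.43050259 0.40481285] [0.806 0.266 1.65  0.    1.226 0.571]
([-1.189, 0.447, 0.024], [-0.064, 0.1163, 0.3156])
([-1.189, 0.447, 0.024], [0.0, -0.0, 0.32])
```

Emit:
arm_command(
  motion=[
    [[-1, 0.4, 0], [-0.064, 0.1163, 0.3156], 85],
    [[-1, 0.4, 0], [-0.064, 0.1163, 0.3156], 85],
    [[-1, 0.4, 0], [-0.064, 0.1163, 0.3156], 85],
    [[-1, 0.4, 0], [-0.064, 0.1163, 0.3156], 85],
    [[-1, 0.4, 0], [-0.064, 0.1163, 0.3156], 85],
    [[-1, 0.4, 0], [-0.064, 0.1163, 0.3156], 85],
    [[-1, 0.4, 0], [-0.064, 0.1163, 0.3156], 85],
    [[-1, 0.4, 0], [-0.064, 0.1163, 0.3156], 85],
    [[-1, 0.4, 0], [-0.064, 0.1163, 0.3156], 85],
    [[-1, 0.4, 0], [-0.064, 0.1163, 0.3156], 85],
  ],
)

```text
clock: 2.38
eef_pos: [0.4426, 0.2554, 0.4047]
tool_rot: [-0.078, 0.902, 0.384, 0.183]
contact_force: [-0.8, 0.8, -1.1]
opening: 0.0849
finger_force: 0.0
```

```bash
python3 - <<'E'
from h import *
s,p,r=state();print(s["clock"],p,s["qpos"].round(3))
print(cmd(p,r,[.46,.04,.36],tool(-.1,.4)))
E
```

```text
2.3833 [0.44261615 0.25540575 0.40465122] [0.315 0.139 1.864 0.259 0.798 0.932]
([-0.746, 0.81, -0.074], [-0.1123, -0.0001, 0.2651])
```

Emit:
arm_command(
  motion=[
    [[-0.746, 0.81, -0.074], [-0.1123, 0, 0.2651], 85],
    [[-0.746, 0.81, -0.074], [-0.1123, 0, 0.2651], 85],
    [[-0.746, 0.81, -0.074], [-0.1123, 0, 0.2651], 85],
    [[-0.746, 0.81, -0.074], [-0.1123, 0, 0.2651], 85],
    [[-0.746, 0.81, -0.074], [-0.1123, 0, 0.2651], 85],
    [[-0.746, 0.81, -0.074], [-0.1123, 0, 0.2651], 85],
    [[-0.746, 0.81, -0.074], [-0.1123, 0, 0.2651], 85],
    [[-0.746, 0.81, -0.074], [-0.1123, 0, 0.2651], 85],
  ],
)

```text
clock: 3.05
eef_pos: [0.4613, 0.0392, 0.3601]
tool_rot: [0.011, 0.979, -0.05, 0.198]
contact_force: [0.1, 0.7, -1.4]
opening: 0.0849
finger_force: 0.0
```

```bash
cat >> h.py <<'E'
def fk(q,v):
    a1,d1,L2,a3,L4,d6,e=v[:7]
    r1=R.from_euler('z',q[0]);r2=r1*R.from_euler('y',q[1]);r3=r2*R.from_euler('y',q[2])
    r4=r3*R.from_euler('z',v[7]*q[3]);r5=r4*R.from_euler('y',q[4]);r6=r5*R.from_euler('z',v[8]+v[9]*q[5])
    p=np.array([0,0,d1])+r1.apply([a1,e,0])+r2.apply([0,0,L2])+r3.apply([a3,v[10],L4])+r5.apply([0,v[11],d6])
    return p,r6
E
python3 - <<'E'
from h import *
s,p,r=state();print(s["clock"],p,s["qpos"].round(3))
D=[eval(l) for l in open("log.txt")]
import itertools
for s4,s6,o in itertools.product([1,-1],[1,-1],[np.pi/2,-np.pi/2,0,np.pi]):
    e=sum(((fk(q,[0]*7+[s4,o,s6,0,0])[1].inv()*R.from_quat(np.array(t)[[1,2,3,0]])).magnitude() for q,_,t in D))
    print(s4,s6,round(o,2),round(e,3))
E
```

```text
3.05 [0.46129893 0.03917766 0.36014951] [-0.056  0.126  2.016 -0.035  0.601  1.642]
1 1 1.57 0.0
1 1 -1.57 12.566
1 1 0 6.283
1 1 3.14 6.283
1 -1 1.57 6.236
1 -1 -1.57 6.33
1 -1 0 8.33
1 -1 3.14 4.236
-1 1 1.57 0.589
-1 1 -1.57 12.148
-1 1 0 6.614
-1 1 3.14 6.025
-1 -1 1.57 6.678
-1 -1 -1.57 5.981
-1 -1 0 8.035
-1 -1 3.14 4.637
```

```bash
cat > plan.py <<'E'
from h import *
D=[eval(l) for l in open("log.txt")]
def full(x): return [x[0],x[1],x[2],x[3],x[4],x[5],x[6],1,np.pi/2,1,0,x[7]]
res=least_squares(lambda x:np.r_[np.concatenate([fk(q,full(x))[0]-p for q,p,_ in D]),1e-4*x],[0,.4,.4,0,.4,.1,.07,0])
V=full(res.x)
lo=np.array([-2.97,-1.01,.21,-.96,.2,-2.98]);hi=np.array([2.97,2.36,2.38,4.11,2.71,2.98])
def ik(p,r,q0):
    f=lambda q:np.r_[(fk(q,V)[0]-p)*5,(fk(q,V)[1].inv()*r).as_rotvec()]
    s=least_squares(f,np.clip(q0,lo+.01,hi-.01),bounds=(lo,hi)); return s.x,np.abs(s.fun).max()
TR=np.array([.5757,.2130]);YT=1.567
H=np.array([-.102,0,.060]); S=np.array([.098,0,.118])
def jugR(yaw,phi): return R.from_euler('z',yaw)*R.from_euler('y',phi)
def tcp(o,yaw,phi,th,back=0):   # jug origin pose -> tool pose
    J=jugR(yaw,phi); t=J*tool(0,th); return J.apply(H)+o-t.apply([0,0,.155+back]),t
def pour(phi,ahead=-.03,z0=.20,z1=.09,yaw=YT):
    sp=np.array([*(TR+ahead*np.array([np.cos(yaw),np.sin(yaw)])),z0+(z1-z0)*min(1,phi/np.radians(90))])
    return sp-jugR(yaw,phi).apply(S)
J0=np.array([.5743,-.1401,0]);Y0=-.2616
E
python3 - <<'E'
from plan import *
print("V",np.round(res.x,4),"err",np.abs(res.fun).max())
for th in np.radians([0,15,25,35,45,55,65]):
    q=np.array(D[-1][0]);out=[];jm=[]
    W=[(J0,Y0,0,.08),(J0,Y0,0,0),(J0+[0,0,.1],Y0,0,0)]
    o1=pour(0)
    for t in np.linspace(0,1,6)[1:]:
        a=J0+[0,0,.1];W.append((a+(o1-a)*t,Y0+(YT-Y0)*t,0,0))
    for ph in np.radians(np.arange(10,96,10)): W.append((pour(ph),YT,ph,0))
    W.append((np.array([.56,-.1,.0]),YT,0,0)); W.append((np.array([.56,-.1,.0]),YT,0,.1))
    for o,y,ph,b in W:
        p,r=tcp(o,y,ph,th,b);q,e=ik(p,r,q);out.append(e);jm.append(q)
    print(np.degrees(th).round(),np.round(out,3));
    if max(out)<.01: print(np.round(jm,2))
E
```

```text
V [0.     0.2665 0.6111 0.1122 0.4336 0.1993 0.0689 0.    ] err 6.11099642299338e-05
0.0 [0.    0.    0.    0.    0.    0.    0.    0.    0.    0.    0.    0.
 0.    0.    0.03  0.099 0.16  0.    0.   ]
15.0 [0.    0.    0.    0.    0.    0.    0.    0.    0.    0.    0.    0.
 0.    0.    0.    0.    0.044 0.    0.   ]
25.0 [0.    0.077 0.    0.    0.    0.    0.    0.    0.    0.    0.    0.
 0.    0.    0.    0.    0.    0.    0.   ]
35.0 [0.088 0.048 0.054 0.    0.    0.    0.    0.    0.    0.    0.    0.
 0.    0.    0.    0.    0.    0.    0.   ]
45.0 [0.274 0.193 0.091 0.047 0.    0.    0.    0.    0.    0.    0.    0.
 0.    0.    0.    0.    0.    0.    0.   ]
55.0 [0.528 0.615 0.409 0.132 0.    0.    0.    0.    0.    0.    0.    0.
 0.    0.    0.    0.    0.    0.    0.   ]
65.0 [0.739 0.802 0.589 0.689 0.008 0.    0.    0.    0.    0.    0.    0.
 0.    0.    0.    0.    0.    0.    0.   ]
```

```bash
python3 - <<'E'
from plan import *
for th in np.radians([16,18,20,22,24]):
    for yaw,ah in ((1.567,-.03),(1.3,-.03),(1.8,-.03),(1.567,-.05)):
        q=np.array(D[-1][0]);out=[];jm=[]
        W=[(J0,Y0,0,.08),(J0,Y0,0,0),(J0+[0,0,.1],Y0,0,0)];o1=pour(0,ah,yaw=yaw)
        for t in np.linspace(0,1,6)[1:]:
            a=J0+[0,0,.1];W.append((a+(o1-a)*t,Y0+(yaw-Y0)*t,0,0))
        for ph in np.radians(np.arange(10,96,5)): W.append((pour(ph,ah,yaw=yaw),yaw,ph,0))
        for o,y,ph,b in W:
            p,r=tcp(o,y,ph,th,b);q,e=ik(p,r,q);out.append(e);jm.append(q)
        jm=np.array(jm);m=np.minimum(jm-lo,hi-jm)
        print(np.degrees(th).round(),yaw,ah,"maxerr",round(max(out),4),int(np.argmax(out)),"grasp marg",m[:3].min().round(3),"pour marg",m[8:].min().round(3),m[8:].min(0).round(2))
        if np.degrees(th).round()==20 and yaw==1.567 and ah==-.03: print(jm.round(2)[[0,1,2,7,12,16,20,24,25]])
E
```

```text
16.0 1.567 -0.03 maxerr 0.0745 25 grasp marg 0.097 pour marg 0.0 [2.36 1.39 0.72 0.   0.74 2.25]
16.0 1.3 -0.03 maxerr 0.0 22 grasp marg 0.097 pour marg 0.027 [2.42 1.32 0.57 0.03 0.55 2.2 ]
16.0 1.8 -0.03 maxerr 0.1674 25 grasp marg 0.097 pour marg 0.0 [2.33 1.42 0.84 0.   0.91 2.28]
16.0 1.567 -0.05 maxerr 0.0813 25 grasp marg 0.097 pour marg 0.0 [2.39 1.38 0.73 0.   0.77 2.24]
18.0 1.567 -0.03 maxerr 0.0573 25 grasp marg 0.036 pour marg 0.0 [2.37 1.38 0.73 0.   0.76 2.26]
18.0 1.3 -0.03 maxerr 0.0 22 grasp marg 0.036 pour marg 0.048 [2.42 1.32 0.56 0.05 0.57 2.2 ]
18.0 1.8 -0.03 maxerr 0.1502 25 grasp marg 0.036 pour marg 0.0 [2.33 1.42 0.84 0.   0.93 2.29]
18.0 1.567 -0.05 maxerr 0.0645 25 grasp marg 0.036 pour marg 0.0 [2.39 1.38 0.73 0.   0.79 2.25]
20.0 1.567 -0.03 maxerr 0.0398 25 grasp marg 0.0 pour marg 0.0 [2.37 1.38 0.73 0.   0.78 2.26]
[[-0.43  0.21  2.2   0.15  0.4   1.28]
 [-0.42  0.41  2.21  0.28  0.2   1.15]
 [-0.41  0.19  2.12  0.11  0.49  1.33]
 [-0.35  0.49  1.66  0.36  1.14 -0.53]
 [-0.05  0.37  1.61 -0.19  1.16  0.03]
 [ 0.2   0.41  1.55 -0.53  1.34  0.37]
 [ 0.
[... 444 characters left out ...]
our marg 0.0 [2.37 1.37 0.73 0.   0.8  2.27]
22.0 1.3 -0.03 maxerr 0.0431 1 grasp marg 0.0 pour marg 0.091 [2.43 1.3  0.55 0.09 0.6  2.21]
22.0 1.8 -0.03 maxerr 0.1139 25 grasp marg 0.0 pour marg 0.0 [2.34 1.41 0.85 0.   0.97 2.31]
22.0 1.567 -0.05 maxerr 0.0431 1 grasp marg 0.0 pour marg 0.0 [2.39 1.37 0.74 0.   0.82 2.27]
24.0 1.567 -0.03 maxerr 0.0646 1 grasp marg 0.0 pour marg 0.0 [2.37 1.37 0.73 0.   0.81 2.28]
24.0 1.3 -0.03 maxerr 0.0646 1 grasp marg 0.0 pour marg 0.112 [2.43 1.3  0.54 0.11 0.62 2.21]
24.0 1.8 -0.03 maxerr 0.0948 25 grasp marg 0.0 pour marg 0.0 [2.34 1.41 0.85 0.   0.98 2.33]
24.0 1.567 -0.05 maxerr 0.0646 1 grasp marg 0.0 pour marg 0.0 [2.39 1.37 0.74 0.   0.84 2.28]
```

```bash
python3 - <<'E'
from plan import *
for thd,yaw in ((12,1.25),(14,1.25),(14,1.15),(14,1.05)):
        th=np.radians(thd);q=np.array(D[-1][0]);out=[];jm=[];ah=-.03
        W=[(J0,Y0,0,.1),(J0,Y0,0,0),(J0+[0,0,.1],Y0,0,0)];o1=pour(0,ah,yaw=yaw)
        for t in np.linspace(0,1,6)[1:]:
            a=J0+[0,0,.1];W.append((a+(o1-a)*t,Y0+(yaw-Y0)*t,0,0))
        for ph in np.radians(np.arange(10,101,5)): W.append((pour(ph,ah,yaw=yaw),yaw,ph,0))
        pl=np.array([.56,-.12,0]); W+=[(pl+[0,0,.1],yaw,0,0),(pl,yaw,0,0),(pl,yaw,0,.1)]
        for o,y,ph,b in W:
            p,r=tcp(o,y,ph,th,b);q,e=ik(p,r,q);out.append(e);jm.append(q)
        jm=np.array(jm);m=np.minimum(jm-lo,hi-jm)
        print(thd,yaw,"maxerr",round(max(out),4),int(np.argmax(out)),"grasp",m[:3].min().round(3),"pour",m[8:-3].min().round(3),"place",m[-3:].min().round(3))
s,p,r=state();th=np.radians(14)
pg,rg=tcp(J0,Y0,0,th,.10);print(p,pg);print(cmd(p,r,pg,rg))
E
```

```text
12 1.25 maxerr 0.0416 26 grasp 0.214 pour 0.0 place 0.644
14 1.25 maxerr 0.0258 26 grasp 0.156 pour 0.0 place 0.648
14 1.15 maxerr 0.0 26 grasp 0.156 pour 0.005 place 0.606
14 1.05 maxerr 0.0 22 grasp 0.156 pour 0.051 place 0.563
[0.46129893 0.03917766 0.36014951] [ 0.41617908 -0.09776542  0.30742541]
([-0.245, 0.704, 0.184], [-0.0154, -0.0493, 0.0484])
```

Emit:
arm_command(
  motion=[
    [[-0.06, 0.17, 0.05], [-0.004, -0.012, 0.012], 85],
    [[-0.12, 0.35, 0.09], [-0.008, -0.025, 0.024], 85],
    [[-0.18, 0.53, 0.14], [-0.012, -0.037, 0.036], 85],
    [[-0.245, 0.704, 0.184], [-0.0154, -0.0493, 0.0484], 85],
    [[-0.245, 0.704, 0.184], [-0.0154, -0.0493, 0.0484], 85],
    [[-0.245, 0.704, 0.184], [-0.0154, -0.0493, 0.0484], 85],
  ],
)

```text
clock: 3.55
eef_pos: [0.4167, -0.0983, 0.307]
tool_rot: [0.015, 0.984, -0.128, 0.12]
contact_force: [0.1, 0.2, 0.9]
opening: 0.0849
finger_force: 0.0
```

```bash
python3 - <<'E'
from plan import *
from cell import optics
s,p,r=state();print(s["clock"],p,s["qpos"].round(3))
c=optics.capture("wrist");T=np.array(c["tool_from_camera"]);Kc=c["intrinsics"];k=c["k1"]
print(T.round(3),Kc[0],k)
im=c["color"][:,:,::-1].copy()
P=pose([J0[0],J0[1],Y0],[[-.111,.007,.093],[-.111,-.007,.093],[-.093,.007,.093],[-.093,-.007,.093],[-.072,0,.095],[0,.072,.095],[0,-.072,.095],[.072,0,.095]])
pc=(r.inv().apply(P-p)-T[:3,3])@T[:3,:3]@F
sl=pc[:,:2]/pc[:,2:];sl*=1+k*(sl**2).sum(1,keepdims=True);uv=sl*Kc[0,0]+Kc[:2,2];print(uv.round())
for u in uv: cv2.circle(im,tuple(int(x) for x in u.round()),3,(0,255,255),1)
cv2.imwrite("pics/w1.png",im)
pg,rg=tcp(J0,Y0,0,np.radians(14),0);print(cmd(p,r,pg,rg))
E
```

```text
3.55 [ 0.41668961 -0.09834605  0.30695453] [-0.411  0.191  2.084  0.065  0.628  1.37 ]
[[-0.     0.963  0.271  0.069]
 [ 1.     0.    -0.    -0.001]
 [-0.     0.271 -0.963  0.032]
 [ 0.     0.     0.     1.   ]] [284.1832411    0.         252.99175514] -0.029757728547591275
[[244. 216.]
 [264. 216.]
 [244. 191.]
 [264. 191.]
 [254. 161.]
 [151.  57.]
 [358.  57.]
 [255. -47.]]
([-0.002, -0.001, 0.497], [-0.0007, 0.0004, 0.001])
```

View pics/w1.png

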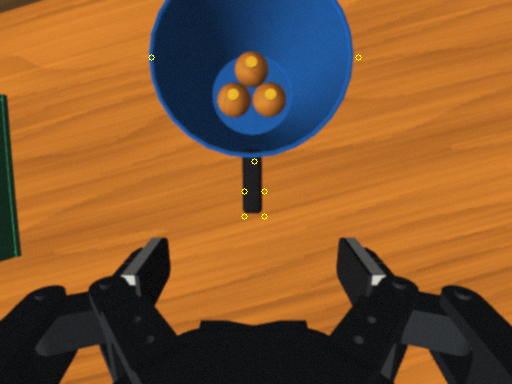

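The wrist view confirms the handle (bar at about 243–262, 157–213), 2–3 px from the prediction. I correct by 2 mm, go in and close.

Emit:
arm_command(
  motion=[
    [[0.008, -0.008, 0.1], [0, 0, 0], 85],
    [[0.008, -0.008, 0.2], [0, 0, 0], 85],
    [[0.008, -0.008, 0.3], [0, 0, 0], 85],
    [[0.008, -0.008, 0.4], [0, 0, 0], 85],
    [[0.008, -0.008, 0.47], [0, 0, 0], 85],
    [[0.008, -0.008, 0.497], [0, 0, 0], 85],
    [[0.008, -0.008, 0.497], [0, 0, 0], 85],
  ],
)

```text
clock: 4.18
eef_pos: [0.4426, -0.1003, 0.2108]
tool_rot: [0.015, 0.985, -0.125, 0.121]
contact_force: [0.6, 0.7, 0.7]
opening: 0.0853
finger_force: 0.0
```

Emit:
arm_command(
  motion=[
    [[0, 0, 0], [0, 0, 0], 40],
    [[0, 0, 0], [0, 0, 0], 30],
    [[0, 0, 0], [0, 0, 0], 20],
    [[0, 0, 0], [0, 0, 0], 8],
    [[0, 0, 0], [0, 0, 0], 0],
    [[0, 0, 0], [0, 0, 0], 0],
    [[0, 0, 0], [0, 0, 0], 0],
    [[0, 0, 0], [0, 0, 0], 0],
    [[0, 0, 0], [0, 0, 0], 0],
    [[0, 0, 0], [0, 0, 0], 0],
  ],
  grip_force=80,
)

```text
clock: 5.02
eef_pos: [0.4421, -0.1017, 0.2118]
tool_rot: [0.015, 0.984, -0.127, 0.122]
contact_force: [-1.6, -0.5, 6.6]
opening: 0.013
finger_force: 77.9
```

```bash
python3 - <<'E'
from plan import *
from cell import optics
s,p,r=state();print(s["clock"],p,s["opening"],s["finger_force"],s["contact_force"],s["qpos"].round(3))
c=optics.capture("scene");cv2.imwrite("pics/s1.png",cv2.resize(c["color"][130:300,120:330,::-1],None,fx=3,fy=3))
E
```

```text
5.0167 [ 0.44212764 -0.10172416  0.21182995] 0.013011228721181057 77.85810828208923 [-1.62712096 -0.45057852  6.59856171] [-0.394  0.414  2.125  0.098  0.361  1.346]
```

View pics/s1.png

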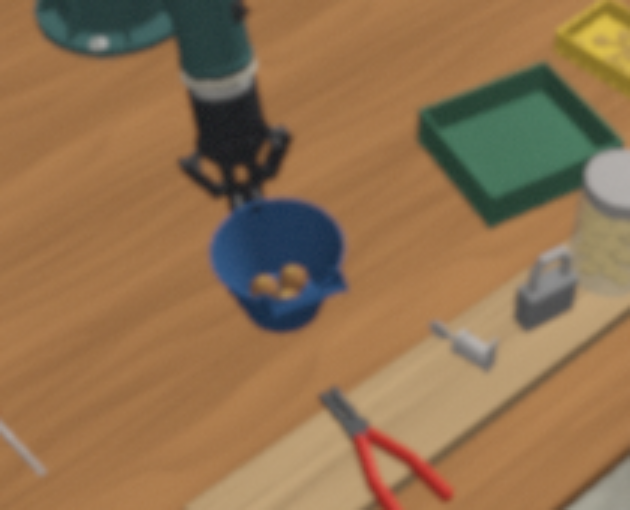

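Gripped with 13 mm opening and 78 N. Next comes the lift, then the carry with the turn.

```bash
cat >> plan.py <<'E'
TH=np.radians(14);YP=1.1
def jugstate(p,r):  # jug pose from tool
    J=r*tool(0,TH).inv(); return p+r.apply([0,0,.155])-J.apply(H),J
def rows(p,r,W):
    for o,y,ph in W:
        a,b=cmd(p,r,*tcp(np.array(o),y,ph,TH)); print([np.round(a,3).tolist(),np.round(b,3).tolist(),0],end=", ")
    print()
E
python3 - <<'E'
from plan import *
s,p,r=state(); o,J=jugstate(p,r);print(o,J.as_euler('ZYX'))
y=J.as_euler('ZYX')[0]
rows(p,r,[(o+[0,0,h],y,0) for h in (.02,.045,.07,.09,.1,.1)])
a=o+[0,0,.1];b=pour(0,-.03,yaw=YP);print(b)
E
```

```text
[ 0.57745161 -0.13695239  0.00166347] [-0.25658482 -0.0015874   0.0013403 ]
[[0.026, -0.002, -0.098], [-0.0, -0.0, -0.0], 0], [[0.057, -0.002, -0.219], [-0.0, -0.0, -0.0], 0], [[0.087, -0.002, -0.34], [-0.0, -0.0, -0.0], 0], [[0.111, -0.002, -0.437], [-0.0, -0.0, -0.0], 0], [[0.124, -0.002, -0.486], [-0.0, -0.0, -0.0], 0], [[0.124, -0.002, -0.486], [-0.0, -0.0, -0.0], 0], 
[0.5176397  0.09892546 0.082     ]
```

Emit:
arm_command(
  motion=[
    [[0.012, 0, -0.04], [0, 0, 0], 0],
    [[0.026, 0, -0.098], [0, 0, 0], 0],
    [[0.057, 0, -0.219], [0, 0, 0], 0],
    [[0.087, 0, -0.34], [0, 0, 0], 0],
    [[0.111, 0, -0.437], [0, 0, 0], 0],
    [[0.124, 0, -0.486], [0, 0, 0], 0],
    [[0.124, 0, -0.486], [0, 0, 0], 0],
    [[0.124, 0, -0.486], [0, 0, 0], 0],
  ],
)

```text
clock: 5.73
eef_pos: [0.4422, -0.1018, 0.3117]
tool_rot: [0.015, 0.984, -0.127, 0.121]
contact_force: [0.2, 0.5, -3.0]
opening: 0.0131
finger_force: 78.1
```

```bash
python3 - <<'E'
from plan import *
s,p,r=state(); o,J=jugstate(p,r);print(s["clock"],o,J.as_euler('ZYX'),s["opening"],s["contact_force"])
y=J.as_euler('ZYX')[0];b=pour(0,-.06,yaw=YP);b[2]=.1;print(b)
# stage over a mid point
for k in (0,): 
    W=[(o+(b-o)*t,y+(YP-y)*t,0) for t in np.arange(1,11)/20]
    rows(p,r,W)
E
```

```text
5.7333 [ 0.57739303 -0.13686006  0.10142123] [-0.25629805 -0.00078851  0.00145175] 0.01307386001051062 [ 0.18803934  0.48150939 -2.95597461]
[0.50403181 0.07218924 0.1       ]
[[-0.028, -0.0, -0.007], [0.005, -0.0, -0.021], 0], [[-0.053, 0.001, -0.013], [0.01, -0.0, -0.042], 0], [[-0.076, 0.002, -0.018], [0.015, -0.0, -0.063], 0], [[-0.095, 0.002, -0.023], [0.02, -0.0, -0.084], 0], [[-0.111, 0.001, -0.027], [0.026, -0.0, -0.105], 0], [[-0.125, -0.001, -0.03], [0.031, -0.0, -0.126], 0], [[-0.135, -0.004, -0.032], [0.036, -0.0, -0.147], 0], [[-0.143, -0.009, -0.033], [0.041, -0.0, -0.168], 0], [[-0.148, -0.015, -0.034], [0.047, -0.0, -0.189], 0], [[-0.151, -0.023, -0.035], [0.052, -0.0, -0.21], 0],
```

Emit:
arm_command(
  motion=[
    [[-0.028, 0, -0.007], [0.005, 0, -0.021], 0],
    [[-0.053, 0.001, -0.013], [0.01, 0, -0.042], 0],
    [[-0.076, 0.002, -0.018], [0.015, 0, -0.063], 0],
    [[-0.095, 0.002, -0.023], [0.02, 0, -0.084], 0],
    [[-0.111, 0.001, -0.027], [0.026, 0, -0.105], 0],
    [[-0.125, -0.001, -0.03], [0.031, 0, -0.126], 0],
    [[-0.135, -0.004, -0.032], [0.036, 0, -0.147], 0],
    [[-0.143, -0.009, -0.033], [0.041, 0, -0.168], 0],
    [[-0.148, -0.015, -0.034], [0.047, 0, -0.189], 0],
    [[-0.151, -0.023, -0.035], [0.052, 0, -0.21], 0],
  ],
)

```text
clock: 6.57
eef_pos: [0.4127, -0.0892, 0.3095]
tool_rot: [-0.027, 0.97, 0.21, 0.118]
contact_force: [0.1, -0.5, -2.5]
opening: 0.0131
finger_force: 78.0
```

```bash
python3 - <<'E'
from plan import *
s,p,r=state(); o,J=jugstate(p,r);print(s["clock"],o,J.as_euler('ZYX'),s["opening"],s["qpos"].round(2))
y=J.as_euler('ZYX')[0];b=pour(0,-.06,yaw=YP);b[2]=.1
rows(p,r,[(o+(b-o)*min(t,1),y+(YP-y)*min(t,1),0) for t in np.arange(1,11)/9])
E
```

```text
6.5667 [ 0.53927274 -0.0311318   0.0989434 ] [0.42665049 0.0013699  0.00236827] 0.01307535879899852 [-0.47  0.19  2.07  0.28  0.75  0.48]
[[0.006, -0.011, 0.002], [0.005, 0.0, -0.023], 0], [[0.018, -0.019, 0.004], [0.011, 0.0, -0.046], 0], [[0.033, -0.028, 0.007], [0.016, 0.0, -0.07], 0], [[0.052, -0.038, 0.012], [0.022, 0.0, -0.093], 0], [[0.075, -0.049, 0.017], [0.028, 0.0, -0.116], 0], [[0.101, -0.062, 0.022], [0.034, 0.0, -0.139], 0], [[0.13, -0.076, 0.029], [0.04, 0.0, -0.162], 0], [[0.163, -0.092, 0.037], [0.045, 0.0, -0.185], 0], [[0.199, -0.111, 0.045], [0.051, 0.0, -0.208], 0], [[0.199, -0.111, 0.045], [0.051, 0.0, -0.208], 0],
```

Emit:
arm_command(
  motion=[
    [[0.006, -0.011, 0.002], [0.005, 0, -0.023], 0],
    [[0.018, -0.019, 0.004], [0.011, 0, -0.046], 0],
    [[0.033, -0.028, 0.007], [0.016, 0, -0.07], 0],
    [[0.052, -0.038, 0.012], [0.022, 0, -0.093], 0],
    [[0.075, -0.049, 0.017], [0.028, 0, -0.116], 0],
    [[0.101, -0.062, 0.022], [0.034, 0, -0.139], 0],
    [[0.13, -0.076, 0.029], [0.04, 0, -0.162], 0],
    [[0.163, -0.092, 0.037], [0.045, 0, -0.185], 0],
    [[0.199, -0.111, 0.045], [0.051, 0, -0.208], 0],
    [[0.199, -0.111, 0.045], [0.051, 0, -0.208], 0],
  ],
)

```text
clock: 7.4
eef_pos: [0.442, -0.052, 0.3107]
tool_rot: [-0.063, 0.846, 0.519, 0.104]
contact_force: [-0.1, -0.2, -2.0]
opening: 0.0133
finger_force: 78.1
```

```bash
python3 - <<'E'
from plan import *
from cell import optics
s,p,r=state(); o,J=jugstate(p,r);print(s["clock"],o,J.as_euler('ZYX'),s["opening"],s["qpos"].round(2))
print("tray in jug",J.inv().apply(np.r_[TR,0]-o))
c=optics.capture("top");im=c["color"][:,:,::-1].copy()
sp=o+J.apply(S);rc=o+J.apply([0,0,.095])
for x in proj("top",[sp,rc,[*TR,.055]]): cv2.circle(im,tuple(int(v) for v in x.round()),2,(0,255,255),-1)
cv2.imwrite("pics/t2.png",cv2.resize(im[130:290,130:350],None,fx=3,fy=3))
# pour rows: start from here to phi 45
b=pour(0,-.06,yaw=YP);b[2]=.1
import pickle
def W(t,ah0=-.06,ah1=-.03): # t deg
    ah=ah0+(ah1-ah0)*min(1,t/45); return (pour(np.radians(t),ah,z0=.218,z1=.095,yaw=YP),YP,np.radians(t))
q=s["qpos"]
for t in range(0,96,10):
    q,e=ik(*tcp(*W(t),TH),q); print(t,round(e,3),W(t)[0].round(3),q.round(2))
rows(p,r,[W(t) for t in range(4,41,4)])
E
```

```text
7.4 [0.50546833 0.07212622 0.10019179] [ 1.09932170e+00  5.03286779e-04 -9.37647600e-04] 0.013319958220081633 [-0.38  0.25  1.98  0.31  0.91 -0.1 ]
tray in jug [ 0.15745404  0.00150945 -0.10011119]
0 0.0 [0.504 0.072 0.1  ] [-0.38  0.25  1.98  0.31  0.91 -0.1 ]
10 0.0 [0.498 0.061 0.105] [-0.25  0.23  1.91  0.08  0.99  0.18]
20 0.0 [0.494 0.053 0.113] [-0.1   0.24  1.83 -0.11  1.12  0.42]
30 0.0 [0.492 0.049 0.124] [ 0.03  0.28  1.73 -0.26  1.28  0.59]
40 0.0 [0.492 0.049 0.136] [ 0.15  0.35  1.63 -0.37  1.45  0.72]
50 0.0 [0.493 0.05  0.149] [ 0.25  0.43  1.53 -0.46  1.62  0.8 ]
60 0.0 [0.494 0.052 0.162] [ 0.33  0.53  1.43 -0.54  1.79  0.85]
70 0.0 [0.497 0.058 0.174] [ 0.39  0.64  1.33 -0.62  1.95  0.87]
80 0.0 [0.502 0.068 0.185] [ 0.44  0.75  1.22 -0.7   2.1   0.86]
90 0.0 [0.509 0.081 0.193] [ 0.48  0.87  1.12 -0.8   2.24  0.83]
[[0.056, -0.005, -0.041], [0.0, -0.022, -0.0], 0], [[0.121, -0.005, -0.078], [0.0, -0.044, -0.0], 0], [[0.191, -0.005, -0.111], [0.0, -0.066, -0.0], 0], [[0.265, -0.005, -0.139], [0.0, -0.089, -0.0], 0], [[0.342, -0.005, -0.163], [0.0, -0.111, -0.0], 0], [[0.423, -0.005, -0.181], [0.0, -0.133, -0.0], 0], [[0.508, -0.005, -0.194], [0.0, -0.155, -0.0], 0], [[0.595, -0.005, -0.201], [0.0, -0.178, -0.0], 0], [[0.684, -0.005, -0.203], [0.0, -0.2, -0.0], 0], [[0.776, -0.005, -0.199], [0.0, -0.222, -0.0], 0],
```

View pics/t2.png

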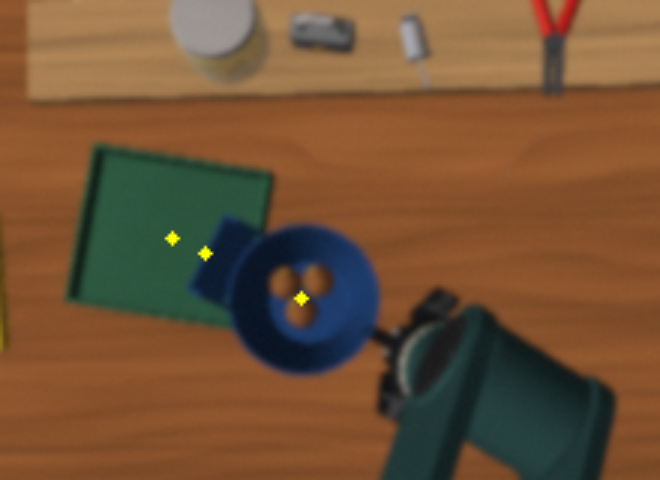

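The picture shows all three balls in the jug and the spout tip at about (205,255), over the tray; the overlay agrees. I start the pour.

Emit:
arm_command(
  motion=[
    [[0.056, -0.005, -0.041], [0, -0.022, 0], 0],
    [[0.121, -0.005, -0.078], [0, -0.044, 0], 0],
    [[0.191, -0.005, -0.111], [0, -0.066, 0], 0],
    [[0.265, -0.005, -0.139], [0, -0.089, 0], 0],
    [[0.342, -0.005, -0.163], [0, -0.111, 0], 0],
    [[0.423, -0.005, -0.181], [0, -0.133, 0], 0],
    [[0.508, -0.005, -0.194], [0, -0.155, 0], 0],
    [[0.595, -0.005, -0.201], [0, -0.178, 0], 0],
    [[0.684, -0.005, -0.203], [0, -0.2, 0], 0],
    [[0.73, -0.005, -0.201], [0, -0.211, 0], 0],
  ],
)

```text
clock: 8.28
eef_pos: [0.5017, 0.0668, 0.3859]
tool_rot: [0.111, 0.835, 0.509, -0.177]
contact_force: [-0.5, 0.2, -2.3]
opening: 0.0132
finger_force: 78.2
```

```bash
cat >> plan.py <<'E'
def W(t,ah0=-.06,ah1=-.03):
    ah=ah0+(ah1-ah0)*min(1,t/45); return (pour(np.radians(t),ah,z0=.218,z1=.095,yaw=YP),YP,np.radians(t))
E
python3 - <<'E'
from plan import *
s,p,r=state(); o,J=jugstate(p,r);print(s["clock"],o,J.as_euler('ZYX'),s["opening"],s["contact_force"])
print("tray in jug",J.inv().apply(np.r_[TR,0]-o), "spout",o+J.apply(S))
rows(p,r,[W(t) for t in np.arange(41,66,2.5)])
E
```

```text
8.2833 [0.49345445 0.04834293 0.13422873] [ 1.09179965  0.66539521 -0.00569543] 0.013201714757246054 [-0.48480929  0.2313075  -2.26000178]
tray in jug [0.227642   0.00285345 0.0080383 ] spout [0.56196485 0.18172025 0.16655235]
[[0.054, -0.002, -0.033], [0.001, -0.016, -0.002], 0], [[0.104, -0.002, -0.064], [0.001, -0.03, -0.002], 0], [[0.153, -0.003, -0.092], [0.001, -0.044, -0.002], 0], [[0.198, -0.003, -0.116], [0.0, -0.058, -0.002], 0], [[0.246, -0.003, -0.138], [0.0, -0.072, -0.002], 0], [[0.295, -0.003, -0.159], [0.0, -0.085, -0.002], 0], [[0.346, -0.004, -0.178], [0.0, -0.099, -0.002], 0], [[0.398, -0.004, -0.195], [0.0, -0.113, -0.002], 0], [[0.452, -0.004, -0.209], [0.0, -0.127, -0.002], 0], [[0.506, -0.004, -0.222], [0.0, -0.141, -0.002], 0],
```

Emit:
arm_command(
  motion=[
    [[0.054, -0.002, -0.033], [0, -0.016, 0], 0],
    [[0.104, -0.002, -0.064], [0, -0.03, 0], 0],
    [[0.153, -0.003, -0.092], [0, -0.044, 0], 0],
    [[0.198, -0.003, -0.116], [0, -0.058, 0], 0],
    [[0.246, -0.003, -0.138], [0, -0.072, 0], 0],
    [[0.295, -0.003, -0.159], [0, -0.085, 0], 0],
    [[0.346, -0.004, -0.178], [0, -0.099, 0], 0],
    [[0.398, -0.004, -0.195], [0, -0.113, 0], 0],
    [[0.452, -0.004, -0.209], [0, -0.127, 0], 0],
    [[0.506, -0.004, -0.222], [0, -0.141, 0], 0],
  ],
)

```text
clock: 9.12
eef_pos: [0.551, 0.1642, 0.3844]
tool_rot: [0.219, 0.776, 0.472, -0.356]
contact_force: [0.9, 0.1, -1.8]
opening: 0.0129
finger_force: 78.2
```

```bash
python3 - <<'E'
from plan import *
s,p,r=state(); o,J=jugstate(p,r);print(s["clock"],o,J.as_euler('ZYX'),s["opening"],s["contact_force"])
print("tray in jug",J.inv().apply(np.r_[TR,0]-o), "spout",o+J.apply(S))
rows(p,r,[W(t) for t in (66,68,70,72,74,77,80,83,86,89)])
E
```

```text
9.1167 [0.49399083 0.05191393 0.16560828] [ 1.08779194  1.10746297 -0.00802665] 0.012871294807107768 [ 0.94458256  0.13598512 -1.78628674]
tray in jug [0.2288672  0.0017504  0.08756684] spout [0.56251876 0.18462311 0.13067698]
[[0.049, -0.001, -0.041], [-0.0, -0.014, -0.002], 0], [[0.087, -0.001, -0.067], [-0.0, -0.025, -0.002], 0], [[0.126, -0.001, -0.092], [-0.001, -0.036, -0.002], 0], [[0.167, -0.002, -0.115], [-0.001, -0.048, -0.002], 0], [[0.209, -0.002, -0.138], [-0.001, -0.059, -0.002], 0], [[0.273, -0.002, -0.17], [-0.001, -0.075, -0.002], 0], [[0.34, -0.003, -0.199], [-0.001, -0.092, -0.002], 0], [[0.409, -0.003, -0.226], [-0.001, -0.109, -0.002], 0], [[0.48, -0.004, -0.249], [-0.001, -0.125, -0.002], 0], [[0.553, -0.004, -0.27], [-0.001, -0.142, -0.002], 0],
```

Emit:
arm_command(
  motion=[
    [[0.049, -0.001, -0.041], [0, -0.014, 0], 0],
    [[0.087, -0.001, -0.067], [0, -0.025, 0], 0],
    [[0.126, -0.001, -0.092], [0, -0.036, 0], 0],
    [[0.167, -0.002, -0.115], [0, -0.048, 0], 0],
    [[0.209, -0.002, -0.138], [0, -0.059, 0], 0],
    [[0.273, -0.002, -0.17], [0, -0.075, 0], 0],
    [[0.34, -0.003, -0.199], [0, -0.092, 0], 0],
    [[0.409, -0.003, -0.226], [0, -0.109, 0], 0],
    [[0.48, -0.004, -0.249], [0, -0.125, 0], 0],
    [[0.553, -0.004, -0.27], [0, -0.142, 0], 0],
  ],
)

```text
clock: 9.95
eef_pos: [0.6023, 0.2648, 0.3353]
tool_rot: [0.318, 0.678, 0.412, -0.519]
contact_force: [1.3, -0.1, -2.0]
opening: 0.013
finger_force: 78.4
```

```bash
python3 - <<'E'
from plan import *
s,p,r=state(); o,J=jugstate(p,r);print(s["clock"],o,J.as_euler('ZYX'),s["opening"],s["contact_force"],s["qpos"].round(2))
print("tray in jug",J.inv().apply(np.r_[TR,0]-o), "spout",o+J.apply(S))
rows(p,r,[W(t) for t in (91,93,95)])
E
```

```text
9.95 [0.50773415 0.07964147 0.1921773 ] [ 0.88644346  1.55313415 -0.20975375] 0.012958512845063278 [ 1.26156383 -0.09110076 -2.00827997] [ 0.48  0.86  1.13 -0.79  2.23  0.84]
tray in jug [0.1947311  0.00119991 0.14633635] spout [0.5627408  0.18592677 0.09623094]
[[0.032, -0.001, -0.034], [-0.001, -0.011, -0.001], 0], [[0.06, -0.001, -0.069], [-0.001, -0.022, -0.001], 0], [[0.088, -0.002, -0.103], [-0.001, -0.033, -0.001], 0],
```

Emit:
arm_command(
  motion=[
    [[0.032, -0.001, -0.034], [0, -0.011, 0], 0],
    [[0.06, -0.001, -0.069], [0, -0.022, 0], 0],
    [[0.07, -0.001, -0.086], [0, -0.027, 0], 0],
    [[0.07, -0.001, -0.086], [0, -0.027, 0], 0],
    [[0.07, -0.001, -0.086], [0, -0.027, 0], 0],
    [[0.07, -0.001, -0.086], [0, -0.027, 0], 0],
    [[0.07, -0.001, -0.086], [0, -0.027, 0], 0],
    [[0.07, -0.001, -0.086], [0, -0.027, 0], 0],
    [[0.07, -0.001, -0.086], [0, -0.027, 0], 0],
  ],
)

```text
clock: 10.7
eef_pos: [0.6109, 0.2827, 0.3286]
tool_rot: [0.335, 0.656, 0.399, -0.546]
contact_force: [0.9, -0.6, -1.4]
opening: 0.0134
finger_force: 78.4
```

```bash
python3 - <<'E'
from plan import *
from cell import optics
s,p,r=state(); o,J=jugstate(p,r);print(s["clock"],o,s["contact_force"],np.degrees(np.arccos(J.apply([0,0,1])[2])))
a=optics.capture("scene")["color"][120:250,190:370,::-1];b=optics.capture("top")["color"][150:280,120:300,::-1]
cv2.imwrite("pics/p1.png",np.vstack([cv2.resize(x,None,fx=2.2,fy=2.2) for x in (a,b)]))
print("back to 50");rows(p,r,[W(t) for t in np.arange(88,49,-4.2)])
E
```

```text
10.7 [0.51121627 0.08767307 0.20313659] [ 0.88744972 -0.64226814 -1.42474092] 93.73287433370756
back to 50
[[-0.069, 0.002, 0.11], [-0.001, 0.032, -0.002], 0], [[-0.14, 0.002, 0.187], [-0.001, 0.055, -0.002], 0], [[-0.205, 0.003, 0.268], [-0.001, 0.078, -0.002], 0], [[-0.264, 0.003, 0.351], [-0.001, 0.102, -0.002], 0], [[-0.316, 0.004, 0.436], [-0.001, 0.125, -0.002], 0], [[-0.362, 0.004, 0.523], [-0.001, 0.148, -0.002], 0], [[-0.4, 0.005, 0.611], [-0.001, 0.172, -0.002], 0], [[-0.432, 0.005, 0.699], [-0.001, 0.195, -0.002], 0], [[-0.457, 0.006, 0.787], [-0.0, 0.218, -0.002], 0], [[-0.475, 0.006, 0.875], [-0.0, 0.242, -0.002], 0],
```

View pics/p1.png

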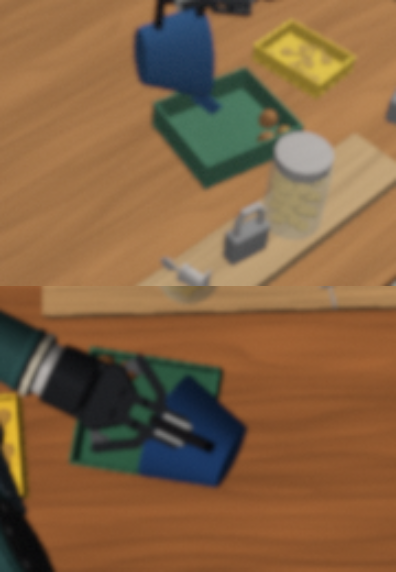

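The scene crop shows all three balls at the tray's far corner, around (270,125), and the jug empty. Now I tip back.

Emit:
arm_command(
  motion=[
    [[-0.069, 0.002, 0.11], [0, 0.032, 0], 0],
    [[-0.14, 0.002, 0.187], [0, 0.055, 0], 0],
    [[-0.205, 0.003, 0.268], [0, 0.078, 0], 0],
    [[-0.264, 0.003, 0.351], [0, 0.102, 0], 0],
    [[-0.316, 0.004, 0.436], [0, 0.125, 0], 0],
    [[-0.362, 0.004, 0.523], [0, 0.148, 0], 0],
    [[-0.4, 0.005, 0.611], [0, 0.172, 0], 0],
    [[-0.432, 0.005, 0.699], [0, 0.195, 0], 0],
    [[-0.457, 0.006, 0.787], [0, 0.218, 0], 0],
    [[-0.475, 0.006, 0.875], [0, 0.242, 0], 0],
  ],
)

```text
clock: 11.63
eef_pos: [0.5247, 0.1136, 0.3912]
tool_rot: [0.163, 0.812, 0.495, -0.263]
contact_force: [0.3, -0.2, -2.0]
opening: 0.0128
finger_force: 78.2
```

```bash
python3 - <<'E'
from plan import *
s,p,r=state(); o,J=jugstate(p,r);print(s["clock"],o,np.degrees(np.arccos(J.apply([0,0,1])[2])))
rows(p,r,[W(t) for t in (46,41,36,31,26,21,16,11,5,0)])
E
```

```text
11.6333 [0.49297927 0.0494245  0.14916368] 50.02497630482983
[[-0.065, 0.002, 0.054], [0.0, 0.022, -0.002], 0], [[-0.149, 0.002, 0.132], [0.001, 0.05, -0.002], 0], [[-0.228, 0.003, 0.215], [0.001, 0.078, -0.002], 0], [[-0.297, 0.003, 0.303], [0.001, 0.106, -0.002], 0], [[-0.357, 0.003, 0.393], [0.001, 0.134, -0.002], 0], [[-0.407, 0.003, 0.485], [0.001, 0.161, -0.002], 0], [[-0.448, 0.003, 0.578], [0.001, 0.189, -0.002], 0], [[-0.479, 0.004, 0.671], [0.001, 0.217, -0.002], 0], [[-0.504, 0.004, 0.783], [0.001, 0.25, -0.002], 0], [[-0.514, 0.003, 0.873], [0.001, 0.278, -0.002], 0],
```

Emit:
arm_command(
  motion=[
    [[-0.065, 0.002, 0.054], [0, 0.022, -0.002], 0],
    [[-0.149, 0.002, 0.132], [0.001, 0.05, -0.002], 0],
    [[-0.228, 0.003, 0.215], [0.001, 0.078, -0.002], 0],
    [[-0.297, 0.003, 0.303], [0.001, 0.106, -0.002], 0],
    [[-0.357, 0.003, 0.393], [0.001, 0.134, -0.002], 0],
    [[-0.407, 0.003, 0.485], [0.001, 0.161, -0.002], 0],
    [[-0.448, 0.003, 0.578], [0.001, 0.189, -0.002], 0],
    [[-0.479, 0.004, 0.671], [0.001, 0.217, -0.002], 0],
    [[-0.504, 0.004, 0.783], [0.001, 0.25, -0.002], 0],
    [[-0.514, 0.003, 0.873], [0.001, 0.278, -0.002], 0],
  ],
)

```text
clock: 12.47
eef_pos: [0.4401, -0.0525, 0.3105]
tool_rot: [-0.063, 0.846, 0.52, 0.104]
contact_force: [0.4, 0.8, -2.7]
opening: 0.0133
finger_force: 78.1
```

```bash
python3 - <<'E'
from plan import *
s,p,r=state(); o,J=jugstate(p,r);print(s["clock"],o,J.as_euler('ZYX'))
b=np.array([.56,-.10,.10]);y=J.as_euler('ZYX')[0];q=s["qpos"]
Ws=[(o+(b-o)*t,y+(.9-y)*t,0) for t in np.r_[np.arange(1,10)/9,1]];
for w in Ws: q,e=ik(*tcp(*w,TH),q);print(round(e,3),end=' ')
rows(p,r,Ws)
E
```

```text
12.4667 [0.50343536 0.07176036 0.10013905] [ 1.10170385e+00  7.88983298e-05 -1.56118661e-03]
0.0 0.0 0.0 0.0 0.0 0.0 0.0 0.0 0.0 0.0 [[-0.069, 0.057, -0.017], [-0.001, 0.0, 0.007], 0], [[-0.137, 0.113, -0.034], [-0.003, 0.0, 0.014], 0], [[-0.205, 0.168, -0.051], [-0.005, 0.0, 0.021], 0], [[-0.273, 0.224, -0.067], [-0.006, 0.0, 0.028], 0], [[-0.34, 0.279, -0.084], [-0.008, -0.0, 0.035], 0], [[-0.407, 0.335, -0.1], [-0.01, -0.0, 0.042], 0], [[-0.474, 0.391, -0.117], [-0.012, -0.0, 0.049], 0], [[-0.54, 0.447, -0.133], [-0.013, -0.0, 0.056], 0], [[-0.606, 0.502, -0.149], [-0.015, -0.0, 0.062], 0], [[-0.606, 0.502, -0.149], [-0.015, -0.0, 0.062], 0],
```

Emit:
arm_command(
  motion=[
    [[-0.069, 0.057, -0.017], [-0.001, 0, 0.007], 0],
    [[-0.137, 0.113, -0.034], [-0.003, 0, 0.014], 0],
    [[-0.205, 0.168, -0.051], [-0.005, 0, 0.021], 0],
    [[-0.273, 0.224, -0.067], [-0.006, 0, 0.028], 0],
    [[-0.34, 0.279, -0.084], [-0.008, 0, 0.035], 0],
    [[-0.407, 0.335, -0.1], [-0.01, 0, 0.042], 0],
    [[-0.474, 0.391, -0.117], [-0.012, 0, 0.049], 0],
    [[-0.54, 0.447, -0.133], [-0.013, 0, 0.056], 0],
    [[-0.606, 0.502, -0.149], [-0.015, 0, 0.062], 0],
    [[-0.606, 0.502, -0.149], [-0.015, 0, 0.062], 0],
  ],
)

```text
clock: 13.3
eef_pos: [0.4756, -0.2118, 0.3108]
tool_rot: [-0.051, 0.894, 0.431, 0.108]
contact_force: [-0.1, -1.4, -1.4]
opening: 0.0129
finger_force: 78.3
```

```bash
python3 - <<'E'
from plan import *
s,p,r=state(); o,J=jugstate(p,r);print(s["clock"],o,J.as_euler('ZYX'),s["contact_force"])
y=J.as_euler('ZYX')[0]
rows(p,r,[([*o[:2],z],y,0) for z in (.085,.06,.04,.025,.015,.01,.007,.005,.004,.004)])
E
```

```text
13.3 [ 0.56222453 -0.10377378  0.09974211] [ 0.89827658  0.00477802 -0.00241953] [-0.05779381 -1.44248866 -1.36702877]
[[-0.023, 0.002, 0.074], [0.001, 0.002, 0.0], 0], [[-0.053, 0.002, 0.195], [0.001, 0.002, 0.0], 0], [[-0.077, 0.002, 0.292], [0.001, 0.002, 0.0], 0], [[-0.094, 0.002, 0.365], [0.001, 0.002, 0.0], 0], [[-0.106, 0.002, 0.414], [0.001, 0.002, 0.0], 0], [[-0.112, 0.001, 0.438], [0.001, 0.002, 0.0], 0], [[-0.116, 0.001, 0.453], [0.001, 0.002, 0.0], 0], [[-0.118, 0.001, 0.462], [0.001, 0.002, 0.0], 0], [[-0.119, 0.001, 0.467], [0.001, 0.002, 0.0], 0], [[-0.119, 0.001, 0.467], [0.001, 0.002, 0.0], 0],
```

Emit:
arm_command(
  motion=[
    [[-0.023, 0.002, 0.074], [0, 0, 0], 0],
    [[-0.053, 0.002, 0.195], [0, 0, 0], 0],
    [[-0.077, 0.002, 0.292], [0, 0, 0], 0],
    [[-0.094, 0.002, 0.365], [0, 0, 0], 0],
    [[-0.106, 0.002, 0.414], [0, 0, 0], 0],
    [[-0.112, 0.001, 0.438], [0, 0, 0], 0],
    [[-0.116, 0.001, 0.453], [0, 0, 0], 0],
    [[-0.118, 0.001, 0.462], [0, 0, 0], 0],
    [[-0.118, 0.001, 0.465], [0, 0, 0], 0],
    [[-0.118, 0.001, 0.465], [0, 0, 0], 0],
  ],
)

```text
clock: 14.13
eef_pos: [0.4742, -0.2091, 0.2149]
tool_rot: [-0.053, 0.894, 0.432, 0.108]
contact_force: [0.2, 0.4, -1.9]
opening: 0.013
finger_force: 78.3
```

```bash
python3 - <<'E'
from plan import *
s,p,r=state(); o,J=jugstate(p,r);print(s["clock"],o,J.as_euler('ZYX'),s["contact_force"])
print(r.inv().apply([0,0,-.001])/.2)
E
```

```text
14.1333 [ 0.56022269 -0.10018854  0.00402471] [9.01335668e-01 3.44729970e-03 4.56870887e-04] [ 0.23346195  0.41580544 -1.90953934]
[-1.19287770e-03  2.28434078e-06  4.85561918e-03]
```

Down 2 mm more to touch, then I lower the grip force and open.

Emit:
arm_command(
  motion=[
    [[-0.001, 0, 0.005], [0, 0, 0], 0],
    [[-0.0025, 0, 0.01], [0, 0, 0], 0],
    [[-0.003, 0, 0.013], [0, 0, 0], 0],
    [[-0.003, 0, 0.013], [0, 0, 0], 0],
  ],
)

```text
clock: 14.47
eef_pos: [0.4741, -0.2093, 0.2122]
tool_rot: [-0.052, 0.894, 0.432, 0.108]
contact_force: [-2.4, -1.8, 3.0]
opening: 0.013
finger_force: 79.5
```

Emit:
arm_command(
  motion=[
    [[0, 0, 0], [0, 0, 0], 18],
    [[0, 0, 0], [0, 0, 0], 25],
    [[0, 0, 0], [0, 0, 0], 35],
    [[0, 0, 0], [0, 0, 0], 50],
    [[0, 0, 0], [0, 0, 0], 65],
    [[0, 0, 0], [0, 0, 0], 85],
    [[0, 0, 0], [0, 0, 0], 85],
    [[0, 0, 0], [0, 0, 0], 85],
    [[0, 0, 0], [0, 0, 0], 85],
    [[0, 0, 0], [0, 0, 0], 85],
  ],
  grip_force=30,
)

```text
clock: 15.3
eef_pos: [0.4739, -0.2089, 0.2117]
tool_rot: [-0.053, 0.894, 0.432, 0.108]
contact_force: [-0.5, 0.4, 0.3]
opening: 0.0851
finger_force: 0.0
```

Emit:
arm_command(
  motion=[
    [[0, 0, -0.05], [0, 0, 0], 85],
    [[0, 0, -0.15], [0, 0, 0], 85],
    [[0, 0, -0.3], [0, 0, 0], 85],
    [[0, 0, -0.45], [0, 0, 0], 85],
    [[0, 0, -0.6], [0, 0, 0], 85],
    [[0, 0, -0.75], [0, 0, 0], 85],
    [[0, 0, -0.75], [0, 0, 0], 85],
    [[0, 0, -0.75], [0, 0, 0], 85],
  ],
)

```text
clock: 15.97
eef_pos: [0.4521, -0.2378, 0.3597]
tool_rot: [-0.051, 0.894, 0.432, 0.109]
contact_force: [-0.5, 0.5, -0.2]
opening: 0.0848
finger_force: 0.0
```

```bash
python3 - <<'E'
from plan import *
from cell import optics
s,p,r=state();print(s["clock"],p,s["contact_force"],s["opening"])
c=optics.capture("scene");d=optics.capture("top")
print([(b["extent"],b["score"]) for b in optics.boxes_of(d,"ball0")])
a=c["color"][120:250,170:350,::-1];b=d["color"][150:280,130:350,::-1]
x,y=[cv2.resize(v,(550,int(v.shape[0]*550/v.shape[1]))) for v in (a[:120],b[:110])]
o=np.vstack([x,y])[:600];cv2.imwrite("pics/e1.png",o);print(o.shape)
E
```

```text
15.9667 [ 0.45207126 -0.23782412  0.35972547] [-0.47317286  0.47568648 -0.18046614] 0.08477923987422982
[([173.1, 180.7, 183.2, 192.2], 0.65), ([162.0, 183.1, 171.5, 188.9], 0.49), ([162.3, 195.2, 170.3, 207.5], 0.48)]
(600, 550, 3)
```

View pics/e1.png

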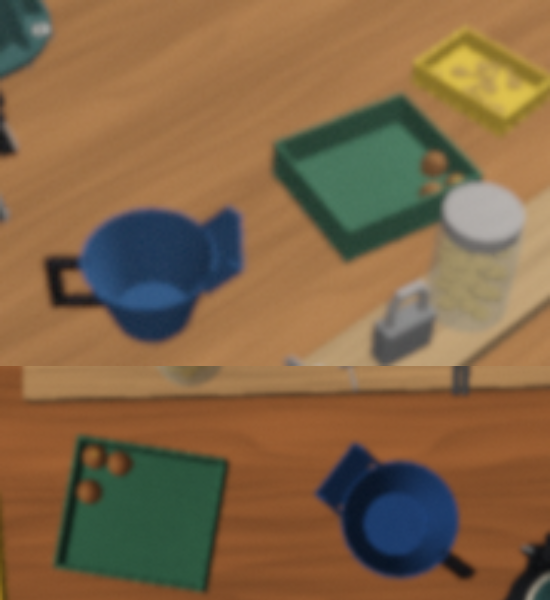

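The picture shows three balls at rest in the tray's far corner, around (95,460), (120,463) and (88,492). The jug is empty, upright and free of the gripper.

```bash
python3 -c "
from cell import sign_off; print(sign_off())"
```

```text
the job is handed in; nothing more can be done
None
```

The job is handed in: all three balls are in the green tray, and the empty jug stands upright on the bench about 0.31 m from the tray's centre with the gripper clear. The last pictures showed nothing else moved, but `sign_off()` returned no verdict.

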